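# Seat the carousel of the cassette reader on its drive pin

## Task

The carousel of the cassette reader was put back after cleaning but still sits high on its spindle because its rim notch is not over the drive pin. Push it round by its ribs with a fingertip until the notch meets the pin, then press down on the middle of the hub until the carousel snaps home and lies flat on the drive plate. Do not lift the carousel, leave the things around it where they are, and finish with the hand clear.

Things in the scene. Friction and masses are not known exactly. Their poses are not given: they have to be found in the camera images.
- reader: White bench-top cassette reader, fixed: housing 290 x 236 mm with its deck 40 mm above the bench; a low hood along its rear (local x 111 to 157 mm) is 64 mm tall. Origin on the bench below the axis of the carousel; x towards the hood, y to the left.
- drive: Round aluminium drive plate, 200 mm across and 6 mm thick, fixed on the reader's deck, with an upright spindle at its centre (hidden under the carousel's hub) and one drive pin near its edge. Origin on the axis of the spindle, at the underside of the plate (z = 40 mm above the bench); z up; the pin stands in the direction of its +x. It does not turn.
- pin (a point): Top of the round-nosed steel drive pin: 12 mm thick, 84 mm from the axis, 8.5 mm high above the plate's upper face. A dark block 22 mm wide and 13 mm high just outside the carousel's rim carries it and shows where it is.
- carousel: Grey plastic carousel, loose, about 0.28 kg: disc 172 mm across, 4 mm thick, with a closed hub 43 mm wide. Origin on its axis at the disc's underside, z up, notch at +x. Six upright radial ribs, 4 mm thick, from 21 to 80 mm off the axis, stand 15.5 mm above the disc's top face at 30, 90, 150, 210, 270 and 330 degrees from +x, free sectors between. Starts 11 mm too high and turns easily either way.
- hub_top (a point): Centre of the top of the hub, 36.5 mm above the disc's underside. At first the hub rests on sprung balls of the spindle. With the notch at the pin, 10 to 20 N straight down here snaps it over the balls: it goes down 11 mm until it lies flat on the plate, and stays.
- notch (a point): Middle of the rim notch (17 mm wide, 16 mm deep), 84 mm from the axis, at the level of the disc's underside, which starts about 1 mm above the tip of the pin. Within about 4 degrees the round nose of the pin centres the notch; pressed down elsewhere, the disc ends up cocked on the pin.
- test_cassette_1: Bystander: white test cassette 20x70x5 mm lying on the hood. Origin at the centre of its underside.
- test_cassette_2: Bystander: white test cassette 20x70x5 mm lying on the hood. Origin at the centre of its underside.
- buffer_a: Bystander: small white dropper bottle, 29 mm wide, 71 mm tall, left of the reader. Origin at the centre of its underside.
- control_pos: Bystander: smaller white dropper bottle, 25 mm wide, 57 mm tall, left of the reader. Origin at the centre of its underside.
- timer: Bystander: white bench timer 62x62x15 mm, left of the reader. Origin at the centre of its underside.
- petri_dish: Bystander: round dish with lid, 62 mm across, 13 mm tall, left of the reader. Origin at the centre of its underside.
- marker: Bystander: marker pen 135 mm long, lying in front of the reader. Origin at the centre of its underside.

How it is judged:
On the way, in this order (a step that is already met when the one before it is completed fails the run):
1. the carousel has been turned so that its notch is at the drive pin (horizontal distance between notch and pin below 0.008 m), for 0.2 s.
2. the carousel has been pressed down onto the drive plate (z of carousel in the frame of drive below 0.0085 m), for 0.2 s.
At the end, for the whole second after the job is handed in: The carousel lies flat on the drive plate (underside within 2.5 mm of it, tilted less than 0.03 rad), its notch over the drive pin (centres within 6 mm), at rest and released (z of carousel in the frame of drive below 0.0085 m and angle between carousel's own z axis and vertical below 0.03 rad and horizontal distance between notch and pin below 0.006 m and linear speed of carousel below 0.01 m/s and angular speed of carousel below 0.1 rad/s); the robot touches nothing.
It fails at once if the carousel is lifted more than 6 mm above its starting height (z of carousel in the frame of drive above 0.023 m).
It fails at once if a bystander is shifted by more than 30 mm (distance of any of test_cassette_1, test_cassette_2, buffer_a, control_pos, timer, petri_dish, marker from where it was at the start of the episode above 0.03 m).
It also fails if it takes over 54 s, if anything falls off the work surface, if the arm or the gripper's body presses on something with over 40 N, if the wrist force passes 120 N, or if a joint passes its speed limit or range.

## Robot

A 6-joint arm with a two-finger parallel gripper is mounted at the origin on a cart in front of the work surface, level with it; the furniture and walls round the work are solid. World frame = base frame: x ahead of the robot, y to its left, z up, the work surface at z = 0. Lengths are in m, angles in rad, forces in N, time in s.
With the tool pointing down it reaches from about 0.25 to 0.775 m from the base axis. Payload 4 kg.
Tool frame: the origin (TCP) lies on the centre line of the jaws, within the pads' length; the fingertips stand 8 mm ahead of it and the grasp point (between the pads) lies 11 mm behind it; y points along the fingers, x is the direction in which the jaws open and shut, and the axes are right-handed (so a half turn about y gives the same grasp; the last joint's range is limited). The gripper opens to 94 mm and grips with 3 to 60 N. Pads are 16 mm wide; open, the fingers measure 119 mm over their backs; the gripper's body (75 mm by 177 mm) begins 78 mm behind the grasp point.
Start: joints at [1.18, 0.087, 1.371, -0, 1.684, -0.103], TCP at [0.156, 0.527, 0.214] pointing down, gripper open.
Joint ranges: [-3.1, 3.1], [-0.76, 2.03], [0.27, 2.55], [-1.08, 4.22], [0.17, 2.65], [-2.57, 2.57]. Speed limits (rad/s): [2.79, 2.79, 3.14, 3.14, 3.14, 3.14].

## Interface

Orientations are given as [roll, pitch, yaw] about the fixed x, y, z axes, in that order (R = Rz(yaw) Ry(pitch) Rx(roll)).
In Python, from bench import robot gives the robot as it stands.
- The arm moves only by the tool step_arm, never from a script. Its argument "commands" is a list of rows, each an object with "xyz": the shift along the world's x, y, z in m, a list of three; "twist": the turn, a rotation vector about the world's x, y, z in degrees, a list of three. In form: [{"xyz": [tx, ty, tz], "twist": [ax, ay, az]}, ...]. A call has 1 to 12 rows; each row is the pose to reach, as a shift and turn from the pose commanded when the call began; what a row does not reach only later rows make up. A row lasts 1/12 s, in which the tool goes at most 41.7 mm and 7.16 degrees, less where a joint would pass 70% of its speed; a pose out of reach is approached as far as the arm can. A call with a gripper value outside its range is refused whole. "fingers" is the closure in counts, from 0 (fully open) to 255 (shut), set as the call begins (left out, the last holds). The fingers move at their own pace and stop on an object; the grip force is fixed at half the most. Time passes only in rows, so rows that repeat a pose let the fingers close. It gives the time, the measured TCP pose, the force and the opening at its end, in the units of the state.
- robot.get_obs(): the state, without advancing time (a new reading comes with each control period).
- robot.snapshot(name): name is "side" or "top"; returns (picture, depth): 420x560x3 uint8, red, green, blue; 420x560 float32, m along the optical axis (not along the pixel's ray), 0 where there is no reading.
- robot.camera_info(name): a dict with "fx", "fy", "cx", "cy" (pixels), "R" (3x3) and "t" (3): a world point X has camera coordinates R X + t. Camera axes: x right, y down, z forward; pixel columns grow to the right and rows downward; lengths in m; the calibration is good to about 2 mm. A picture is of the moment at which its call begins. camera_info takes no time and is no camera call.
- robot.close_job(): hands the job in, once; it reports no verdict.
The state is a dict: "time": time; "joint_positions": joint angles; "qvel": joint speeds; "joint_torque": joint torques, N m; "tool_pos": TCP position; "ee_rot": TCP orientation; "wrist_force": force on the tool from outside, world axes, zero at the start; "wrist_torque": the same for the moment, N m; "width": finger opening in m.
Only numpy, scipy, OpenCV 4.12 (cv2) and the standard library are available. Lean on these libraries where they do the work, as an engineer would, in place of code of your own. Each camera call takes 0.05 s, during which the arm holds its last target.

## Working session

There is one attempt and no reset: what is moved stays moved. The work goes in short steps, Python scripts to look and compute and a tool call to move; the robot and the scene stay as the last step left them, time stands still between calls to the robot, and variables do not carry over. Pictures are saved under pics/ and viewed, and the job is handed in when it is done.

Besides the shell and the picture viewer there is one more tool, called after "Request:" as name(argument=value, ...), one argument or row to a line, values as JSON. step_arm: Moves the arm, as the interface text tells. Its arguments: {"type":"object","properties":{"commands":{"type":"array"},"fingers":{"type":"number"}},"required":["commands"]}

```bash
mkdir -p pics; python3 - <<'E'
from bench import robot
import cv2,numpy as np
for n in("top","side"):
    im,d=robot.snapshot(n); cv2.imwrite(f"pics/{n}0.png",im[:,:,::-1]); np.save(f"pics/{n}0.npy",d)
    c=robot.camera_info(n); print(n,c)
print(robot.get_obs())
E
```

```text
top {'fx': 462.04130076436695, 'fy': 462.04130076436695, 'cx': 278.1923231183737, 'cy': 204.85317525453928, 'R': array([[-0.00348494, -0.99986318, -0.01617002],
       [-0.99565167,  0.00497463, -0.09302156],
       [ 0.09308927,  0.01577553, -0.99553278]]), 't': array([0.24202179, 0.52501401, 0.98092369])}
side {'fx': 413.74975393434715, 'fy': 413.74975393434715, 'cx': 282.9488307720982, 'cy': 210.53942000140003, 'R': array([[-0.98647198, -0.16322983, -0.01513445],
       [-0.09066391,  0.62017047, -0.77921027],
       [ 0.1365763 , -0.76729695, -0.62657985]]), 't': array([ 0.56104302, -0.04398186,  0.99863359])}
{'time': 0.1, 'joint_positions': array([ 1.17992082e+00,  8.78869481e-02,  1.37205716e+00, -8.56378248e-06,
        1.68361212e+00, -1.03091001e-01]), 'qvel': array([-0.00124487,  0.00042235, -0.00409028,  0.00015354,  0.00123043,
       -0.00129861]), 'joint_torque': array([ 2.48349548e-03, -3.41254485e+01, -3.03299940e+01,  7.20945792e-02,
        3.04303248e-02, -8.31328043e-05]), 'tool_pos': array([0.15592902, 0.52694574, 0.21244133]), 'ee_rot': array([-1.57060272,  0.00195403,  1.28301105]), 'wrist_force': array([ 0.38138806, -0.67938952,  0.21764539]), 'wrist_torque': array([ 0.0659189 ,  0.00310563, -0.00421036]), 'width': 0.09407944179185318}
```

View pics/top0.png

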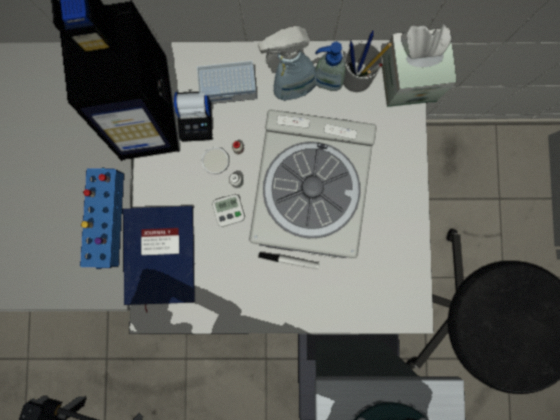

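View pics/side0.png

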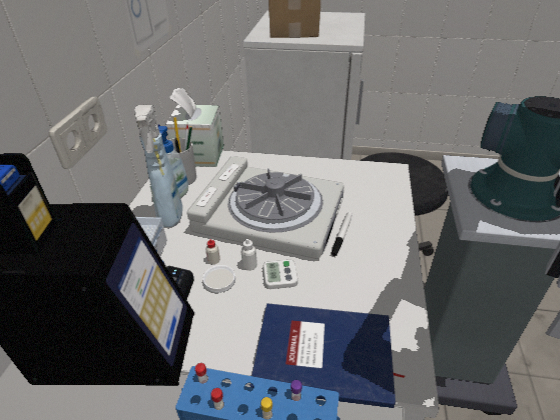

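```bash
python3 - <<'E'
import cv2
im=cv2.imread("pics/top0.png")[100:270,190:400]; cv2.imwrite("pics/top0z.png",cv2.resize(im,None,fx=3.5,fy=3.5,interpolation=cv2.INTER_CUBIC))
im=cv2.imread("pics/side0.png")[150:260,180:360]; cv2.imwrite("pics/side0z.png",cv2.resize(im,None,fx=4.4,fy=4.4,interpolation=cv2.INTER_CUBIC))
E
```

```text
(no output)
```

View pics/top0z.png

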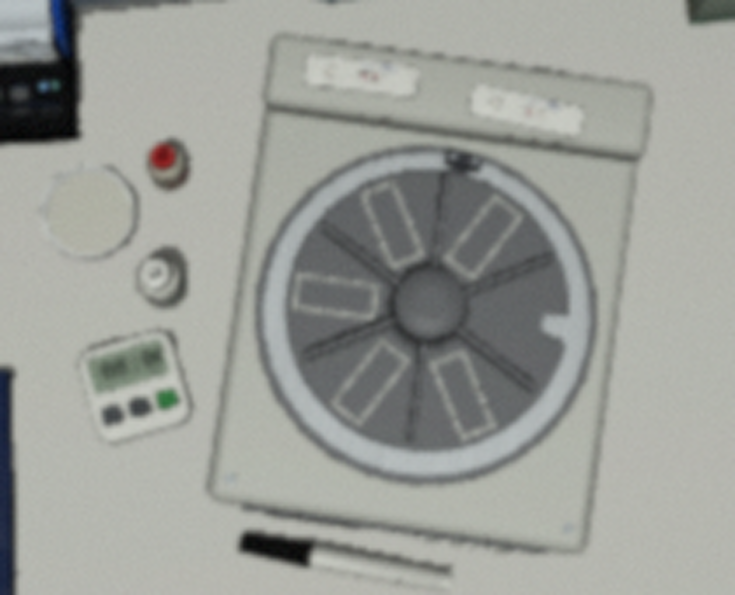

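View pics/side0z.png

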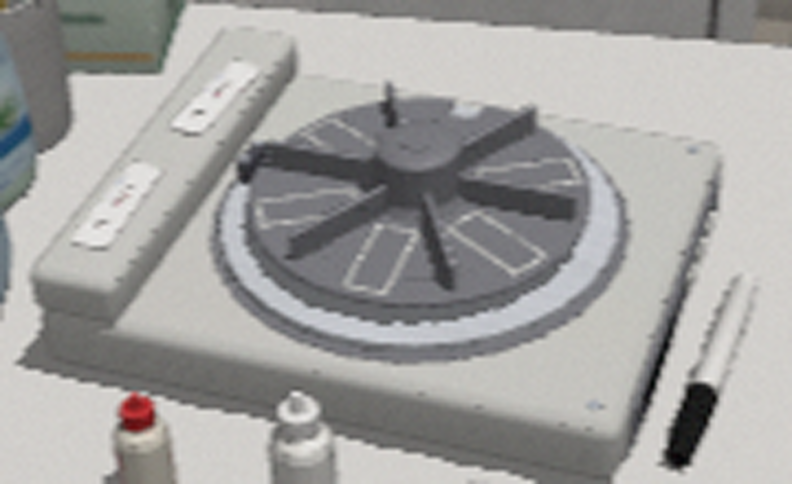

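```bash
cat > h.py <<'E'
import numpy as np,cv2
from bench import robot
def ray(n,uv,z):
    c=robot.camera_info(n);R,t=c["R"],c["t"];uv=np.atleast_2d(uv).astype(float)
    d=np.c_[(uv[:,0]-c["cx"])/c["fx"],(uv[:,1]-c["cy"])/c["fy"],np.ones(len(uv))]@R
    o=-R.T@t
    return o+d*((z-o[2])/d[:,2])[:,None]
def proj(n,X):
    c=robot.camera_info(n);p=np.atleast_2d(X)@c["R"].T+c["t"]
    return np.c_[c["fx"]*p[:,0]/p[:,2]+c["cx"],c["fy"]*p[:,1]/p[:,2]+c["cy"]]
def circ(P):
    A=np.c_[2*P[:,:2],np.ones(len(P))];s=np.linalg.lstsq(A,(P[:,:2]**2).sum(1),rcond=None)[0]
    return s[:2],np.sqrt(s[2]+s[0]**2+s[1]**2)
E
python3 - <<'E'
from h import *
z=lambda n,a:np.array(a)/3.5+np.array([190,100])
zs=lambda a:np.array(a)/4.4+np.array([180,150])
print("hub top",ray("top",z(0,[[431,302]]),.0935),"side",ray("side",zs([[418,143]]),.0935))
print("block",ray("top",z(0,[[463,160]]),.059),"side",ray("side",zs([[252,160]]),.059))
print("notch",ray("top",z(0,[[553,326]]),.061))
im=cv2.imread("pics/top0.png").astype(int)
b,g,r=im[:,:,0],im[:,:,1],im[:,:,2]
print(im[187,265:275],im[186,352:364],im[186,310:316])
m=((b-r>8)&(b>130)).astype(np.uint8); m[:130]=0;m[250:]=0;m[:,:255]=0;m[:,370:]=0
cs,_=cv2.findContours(m,cv2.RETR_EXTERNAL,cv2.CHAIN_APPROX_NONE);c=max(cs,key=cv2.contourArea)[:,0];
hl=cv2.convexHull(c)[:,0]
print("plate fit",circ(ray("top",hl,.046)))
# side plate
# reader corner and rib direction
for nm,a in dict(r1=[442,175],r2=[550,257],r3=[533,388],r4=[409,440],r5=[306,355],r6=[325,225]).items():
    p=ray("top",z(0,[a]),.0765)[0]; h=ray("top",z(0,[[431,302]]),.0935)[0]; v=(p-h)[:2]; print(nm,np.degrees(np.arctan2(v[1],v[0])),np.hypot(*v))
E
```

```text
hub top [[0.55744264 0.16730554 0.0935    ]] side [[0.55584907 0.17315644 0.0935    ]]
block [[0.64913086 0.14483478 0.059     ]] side [[0.64721567 0.15169971 0.059     ]]
notch [[0.54682529 0.09220366 0.061     ]]
[[156 156 149]
 [179 180 173]
 [182 182 175]
 [182 183 175]
 [180 179 173]
 [168 167 163]
 [138 138 134]
 [112 113 111]
 [124 128 124]
 [138 144 142]] [[131 131 128]
 [169 168 162]
 [174 174 167]
 [177 175 170]
 [173 171 167]
 [157 157 151]
 [130 129 126]
 [113 113 110]
 [132 138 135]
 [159 166 164]
 [166 174 171]
 [165 172 169]] [[102  99  98]
 [103 102  98]
 [105 103  99]
 [101  99  97]
 [104 104 100]
 [103 103  99]]
plate fit (array([0.11894636, 0.05019671]), np.float64(0.37907151734693445))
r1 -6.0879954661509075 0.07920033643808835
r2 -68.16202302137074 0.07749941954476584
r3 -129.07978632951307 0.07804138082587884
r4 170.88030648497198 0.08057635051488095
r5 111.56489447823695 0.07876711955999506
r6 51.557271553599165 0.07872064615928251
```

```bash
python3 - <<'E'
from h import *
for n,c0,w in(("top",(313,187),70),("side",(275,182),75)):
    im=cv2.GaussianBlur(cv2.imread(f"pics/{n}0.png"),(3,3),0).astype(int);b,r=im[:,:,0],im[:,:,2]
    d=np.load(f"pics/{n}0.npy")
    m=((b-r>=4)&(b>148)).astype(np.uint8)
    H,W=m.shape;yy,xx=np.mgrid[:H,:W];m[(abs(xx-c0[0])>w*.85)|(abs(yy-c0[1])>w*.85)]=0
    cs,_=cv2.findContours(m,cv2.RETR_EXTERNAL,cv2.CHAIN_APPROX_NONE)
    P=np.vstack([c[:,0] for c in cs if cv2.contourArea(c)>15]);P=cv2.convexHull(P)[:,0]
    X=ray(n,P,.046);o,R=circ(X)
    for _ in range(5):
        e=abs(np.hypot(*(X[:,:2]-o).T)-R);k=e<max(.0015,np.median(e)*2);o,R=circ(X[k])
    print(n,"plate",o,R,k.sum(),len(k))
    # depth->points
    c=robot.camera_info(n);Pc=np.stack([(xx-c["cx"])/c["fx"]*d,(yy-c["cy"])/c["fy"]*d,d],-1)
    Xw=(Pc-c["t"])@c["R"]
    near=(np.hypot(Xw[...,0]-.557,Xw[...,1]-.17)<.11)&(d>0)
    hub=near&(Xw[...,2]>.087)&(np.hypot(Xw[...,0]-.557,Xw[...,1]-.17)<.035)
    print("hub depth",hub.sum(),Xw[hub].mean(0) if hub.any() else 0, np.percentile(Xw[hub][:,2],[5,50,95]))
    hz=near&(Xw[...,2]>.08); print(np.histogram(Xw[near][:,2],bins=np.arange(.03,.11,.004)))
E
```

```text
top plate [0.55769764 0.16851464] 0.09889600837632698 41 41
hub depth 310 [0.55914484 0.16799985 0.09071462] [0.087716   0.09066073 0.09378578]
(array([   1,  225, 1057, 1135,  533,   20,  877, 3159,  349,   39,  141,
        199,   14,   17,  124,  186,   12,    0,    0]), array([0.03 , 0.034, 0.038, 0.042, 0.046, 0.05 , 0.054, 0.058, 0.062,
       0.066, 0.07 , 0.074, 0.078, 0.082, 0.086, 0.09 , 0.094, 0.098,
       0.102, 0.106]))
side plate [0.55803024 0.16653986] 0.10005179427891157 29 30
hub depth 188 [0.5583968  0.1721357  0.09131772] [0.08813994 0.09163153 0.09382287]
(array([   0,    1,  650,  542,  696,   10,   35, 1806,  299,  172,  172,
        236,   30,   26,   55,  135,    6,    0,    0]), array([0.03 , 0.034, 0.038, 0.042, 0.046, 0.05 , 0.054, 0.058, 0.062,
       0.066, 0.07 , 0.074, 0.078, 0.082, 0.086, 0.09 , 0.094, 0.098,
       0.102, 0.106]))
```

Request:
step_arm(
  commands=[
    {"xyz":[0.03,-0.025,0],"twist":[0,0,-4]},
    {"xyz":[0.06,-0.05,0],"twist":[0,0,-8]},
    {"xyz":[0.09,-0.075,0],"twist":[0,0,-13]},
    {"xyz":[0.12,-0.1,0],"twist":[0,0,-17]},
    {"xyz":[0.155,-0.125,0],"twist":[0,0,-22]},
    {"xyz":[0.19,-0.15,0],"twist":[0,0,-26]},
    {"xyz":[0.22,-0.175,0],"twist":[0,0,-31]},
    {"xyz":[0.25,-0.2,0],"twist":[0,0,-35]},
    {"xyz":[0.28,-0.225,0],"twist":[0,0,-40]},
    {"xyz":[0.315,-0.252,0],"twist":[0,0,-44]},
    {"xyz":[0.35,-0.28,0],"twist":[0,0,-48]},
    {"xyz":[0.38,-0.303,0],"twist":[0,0,-51.7]},
  ],
  fingers=206,
)

```text
time: 1.1
tool_pos: [0.5357, 0.2238, 0.213]
ee_rot: [-1.571, 0.001, 0.377]
wrist_force: [0.4, 0.8, -0.3]
width: 0.0193
```

Request:
step_arm(
  commands=[
    {"xyz":[0,0,0],"twist":[0,0,0]},
    {"xyz":[0,0,-0.02],"twist":[0,0,0]},
    {"xyz":[0,0,-0.045],"twist":[0,0,0]},
    {"xyz":[0,0,-0.07],"twist":[0,0,0]},
    {"xyz":[0,0,-0.09],"twist":[0,0,0]},
    {"xyz":[0,0,-0.1],"twist":[0,0,0]},
    {"xyz":[0,0,-0.1],"twist":[0,0,0]},
    {"xyz":[0,0,-0.1],"twist":[0,0,0]},
  ],
)

```text
time: 1.77
tool_pos: [0.5344, 0.2257, 0.1134]
ee_rot: [-1.571, 0.001, 0.381]
wrist_force: [-0.8, -0.2, 0.1]
width: 0.0181
```

```bash
cat > look.py <<'E'
import sys
from h import *
t=sys.argv[1]
im,d=robot.snapshot("top"); cv2.imwrite(f"pics/{t}.png",im[:,:,::-1])
a=cv2.resize(im[110:270,230:390,::-1],None,fx=3.5,fy=3.5,interpolation=cv2.INTER_CUBIC)
cv2.imwrite(f"pics/{t}z.png",a)
if len(sys.argv)>2:
    im,d=robot.snapshot("side");cv2.imwrite(f"pics/{t}s.png",im[:,:,::-1])
    cv2.imwrite(f"pics/{t}sz.png",cv2.resize(im[120:260,180:360,::-1],None,fx=4,fy=4,interpolation=cv2.INTER_CUBIC))
o=robot.get_obs();print(o["time"],o["tool_pos"],o["ee_rot"],o["joint_positions"][5],o["wrist_force"],o["width"])
E
python3 look.py a s
```

```text
1.8667 [0.53560621 0.22600355 0.11538095] [-1.57102327 -0.00320686  0.38098598] -0.07922873990213113 [ 0.09677338  0.46957153 -0.57492682] 0.018232636560112772
```

View pics/az.png

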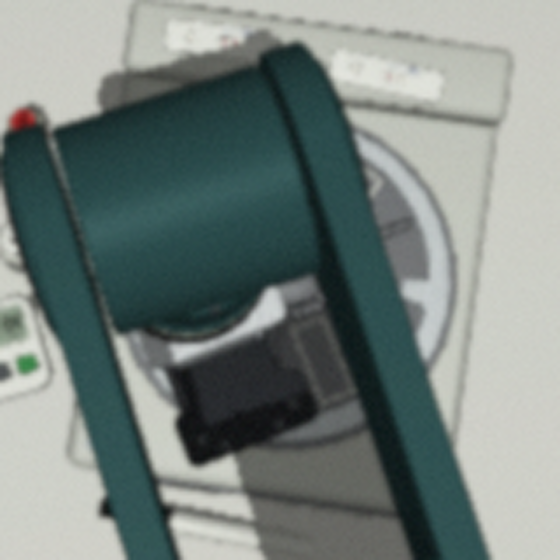

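View pics/asz.png

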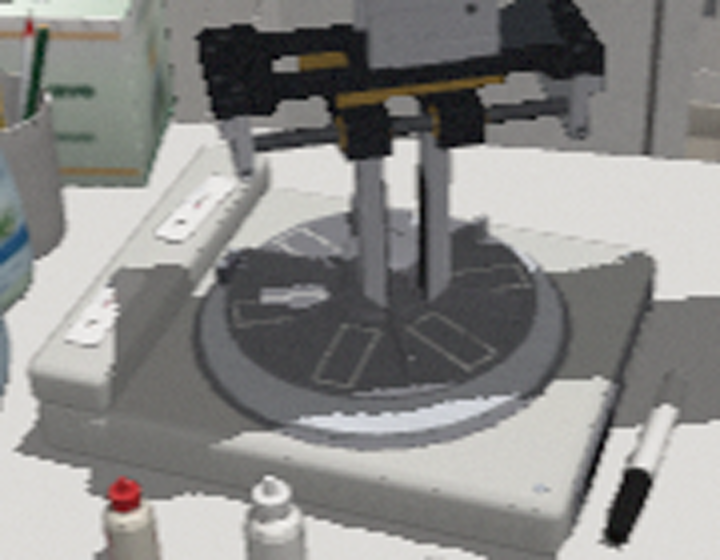

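Request:
step_arm(
  commands=[
    {"xyz":[0,0,-0.008],"twist":[0,0,0]},
    {"xyz":[0,0,-0.016],"twist":[0,0,0]},
    {"xyz":[0,0,-0.022],"twist":[0,0,0]},
    {"xyz":[0,0,-0.028],"twist":[0,0,0]},
    {"xyz":[0,0,-0.033],"twist":[0,0,0]},
    {"xyz":[0,0,-0.038],"twist":[0,0,0]},
    {"xyz":[0,0,-0.038],"twist":[0,0,0]},
  ],
)

```text
time: 2.45
tool_pos: [0.5338, 0.2252, 0.0738]
ee_rot: [-1.571, 0.003, 0.381]
wrist_force: [-0.7, 0.8, 0.5]
width: 0.018
```

```bash
python3 look.py b s; python3 - <<'E'
import numpy as np
c=np.array([.5577,.1685]);p0=np.array([.5357,.2248])
v=p0-c
for k in range(1,37):
    a=np.radians(2.3*k);R=np.array([[np.cos(a),-np.sin(a)],[np.sin(a),np.cos(a)]])
    if k%12==1: print(); s=R.T@v; 
    a0=np.radians(2.3*(12*((k-1)//12)));R0=np.array([[np.cos(a0),-np.sin(a0)],[np.sin(a0),np.cos(a0)]])
    print((R@v-R0@v).round(4),round(np.degrees(a-a0),1))
E
```

```text
2.55 [0.5345611  0.22546689 0.07517689] [-1.57071312e+00  4.74631802e-04  3.80632887e-01] -0.07924080996815133 [-0.0009992   0.39590688 -0.19721599] 0.018102598803263384

[-0.0022 -0.0009] 2.3
[-0.0044 -0.0019] 4.6
[-0.0066 -0.0031] 6.9
[-0.0087 -0.0042] 9.2
[-0.0108 -0.0055] 11.5
[-0.0128 -0.0069] 13.8
[-0.0147 -0.0083] 16.1
[-0.0166 -0.0098] 18.4
[-0.0185 -0.0114] 20.7
[-0.0202 -0.0131] 23.0
[-0.022  -0.0148] 25.3
[-0.0236 -0.0166] 27.6

[-0.0016 -0.0019] 2.3
[-0.003  -0.0038] 4.6
[-0.0044 -0.0058] 6.9
[-0.0058 -0.0078] 9.2
[-0.007  -0.0099] 11.5
[-0.0082 -0.012 ] 13.8
[-0.0092 -0.0142] 16.1
[-0.0102 -0.0164] 18.4
[-0.0111 -0.0187] 20.7
[-0.0119 -0.021 ] 23.0
[-0.0126 -0.0233] 25.3
[-0.0132 -0.0256] 27.6

[-0.0005 -0.0024] 2.3
[-0.0009 -0.0048] 4.6
[-0.0013 -0.0072] 6.9
[-0.0015 -0.0096] 9.2
[-0.0016 -0.012 ] 11.5
[-0.0017 -0.0144] 13.8
[-0.0016 -0.0169] 16.1
[-0.0014 -0.0193] 18.4
[-0.0012 -0.0217] 20.7
[-0.0008 -0.0241] 23.0
[-0.0004 -0.0265] 25.3
[ 0.0002 -0.0288] 27.6
```

View pics/bsz.png

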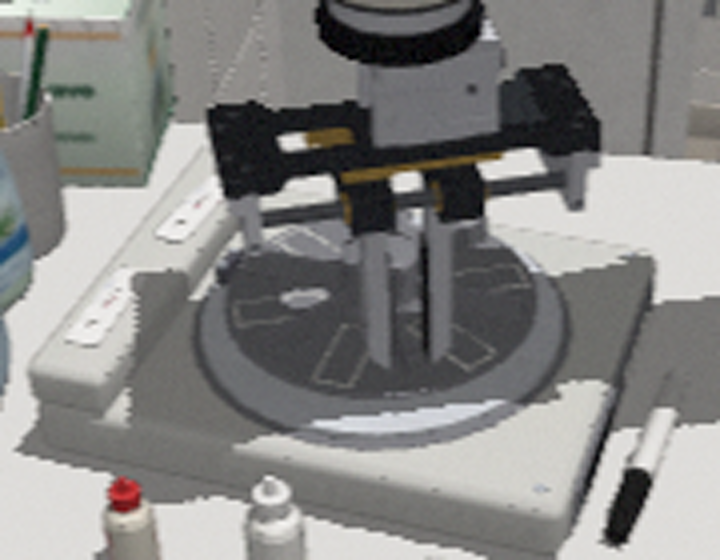

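Request:
step_arm(
  commands=[
    {"xyz":[-0.0022,-0.0009,0],"twist":[0,0,2.3]},
    {"xyz":[-0.0044,-0.0019,0],"twist":[0,0,4.6]},
    {"xyz":[-0.0066,-0.0031,0],"twist":[0,0,6.9]},
    {"xyz":[-0.0087,-0.0042,0],"twist":[0,0,9.2]},
    {"xyz":[-0.0108,-0.0055,0],"twist":[0,0,11.5]},
    {"xyz":[-0.0128,-0.0069,0],"twist":[0,0,13.8]},
    {"xyz":[-0.0147,-0.0083,0],"twist":[0,0,16.1]},
    {"xyz":[-0.0166,-0.0098,0],"twist":[0,0,18.4]},
    {"xyz":[-0.0185,-0.0114,0],"twist":[0,0,20.7]},
    {"xyz":[-0.0202,-0.0131,0],"twist":[0,0,23.0]},
    {"xyz":[-0.022,-0.0148,0],"twist":[0,0,25.3]},
    {"xyz":[-0.0236,-0.0166,0],"twist":[0,0,27.6]},
  ],
)

```text
time: 3.55
tool_pos: [0.5116, 0.209, 0.0763]
ee_rot: [-1.572, -0.002, 0.864]
wrist_force: [-0.1, -0.5, 0.2]
width: 0.018
```

```bash
python3 look.py c s
```

```text
3.65 [0.51134024 0.20884982 0.07617976] [-1.57151055e+00 -1.00528432e-03  8.62114279e-01] -0.5769690239620759 [-0.03249442  0.03767877  0.0633937 ] 0.018161284937887972
```

View pics/csz.png

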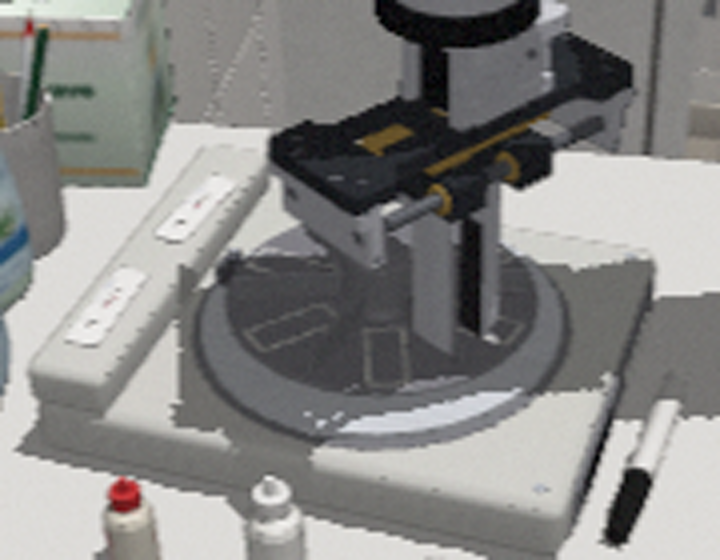

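View pics/cz.png

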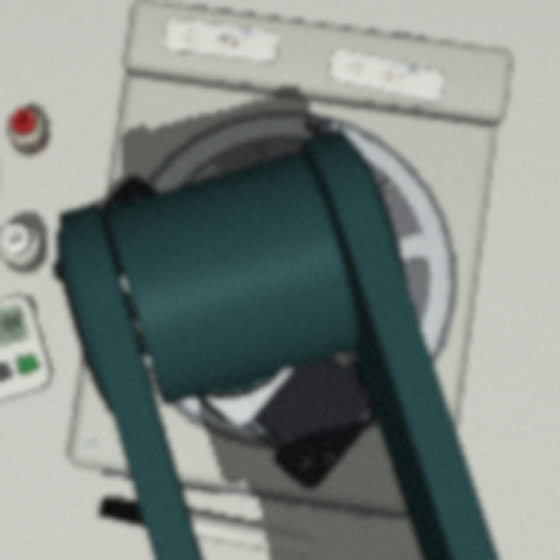

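Turning well: the notch has moved up to about (413,243) in the top zoom. Continue.

Request:
step_arm(
  commands=[
    {"xyz":[-0.0016,-0.0019,0],"twist":[0,0,2.3]},
    {"xyz":[-0.003,-0.0038,0],"twist":[0,0,4.6]},
    {"xyz":[-0.0044,-0.0058,0],"twist":[0,0,6.9]},
    {"xyz":[-0.0058,-0.0078,0],"twist":[0,0,9.2]},
    {"xyz":[-0.007,-0.0099,0],"twist":[0,0,11.5]},
    {"xyz":[-0.0082,-0.012,0],"twist":[0,0,13.8]},
    {"xyz":[-0.0092,-0.0142,0],"twist":[0,0,16.1]},
    {"xyz":[-0.0102,-0.0164,0],"twist":[0,0,18.4]},
    {"xyz":[-0.0111,-0.0187,0],"twist":[0,0,20.7]},
    {"xyz":[-0.0119,-0.021,0],"twist":[0,0,23.0]},
    {"xyz":[-0.0126,-0.0233,0],"twist":[0,0,25.3]},
    {"xyz":[-0.0132,-0.0256,0],"twist":[0,0,27.6]},
  ],
)

```text
time: 4.65
tool_pos: [0.4982, 0.1836, 0.076]
ee_rot: [-1.572, -0.001, 1.345]
wrist_force: [-0.3, -0.5, 0.1]
width: 0.0178
```

Request:
step_arm(
  commands=[
    {"xyz":[-0.0005,-0.0024,0],"twist":[0,0,2.3]},
    {"xyz":[-0.0009,-0.0048,0],"twist":[0,0,4.6]},
    {"xyz":[-0.0013,-0.0072,0],"twist":[0,0,6.9]},
    {"xyz":[-0.0015,-0.0096,0],"twist":[0,0,9.2]},
    {"xyz":[-0.0016,-0.012,0],"twist":[0,0,11.5]},
    {"xyz":[-0.0017,-0.0144,0],"twist":[0,0,13.8]},
    {"xyz":[-0.0016,-0.0169,0],"twist":[0,0,16.1]},
    {"xyz":[-0.0014,-0.0193,0],"twist":[0,0,18.4]},
    {"xyz":[-0.0012,-0.0217,0],"twist":[0,0,20.7]},
    {"xyz":[-0.0008,-0.0241,0],"twist":[0,0,23.0]},
    {"xyz":[-0.0004,-0.0265,0],"twist":[0,0,25.3]},
    {"xyz":[0.0002,-0.0288,0],"twist":[0,0,27.6]},
  ],
)

```text
time: 5.65
tool_pos: [0.4982, 0.1547, 0.0759]
ee_rot: [-1.571, -0.001, 1.827]
wrist_force: [-0.8, 1.4, -0.3]
width: 0.0181
```

```bash
python3 look.py d s
```

```text
5.75 [0.49840787 0.15442392 0.07582816] [-1.57145242e+00 -5.25667829e-05  1.82444110e+00] -1.6327515722872115 [-0.45971357  0.17497544  0.34380478] 0.017902297742106978
```

View pics/dsz.png

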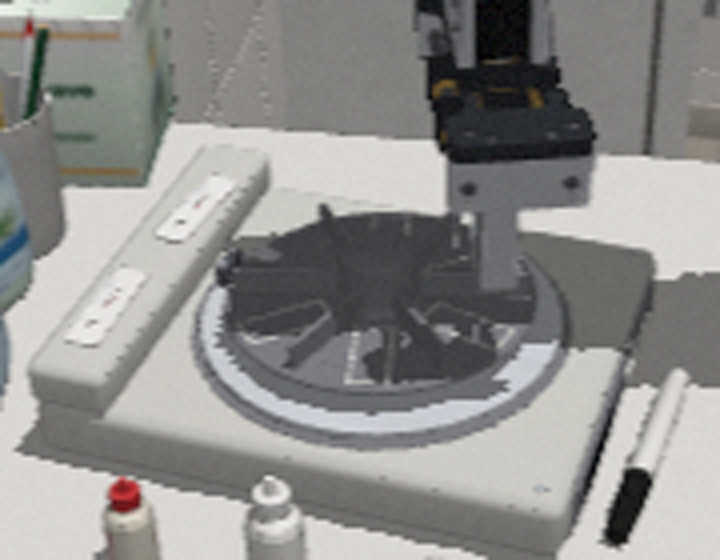

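View pics/dz.png

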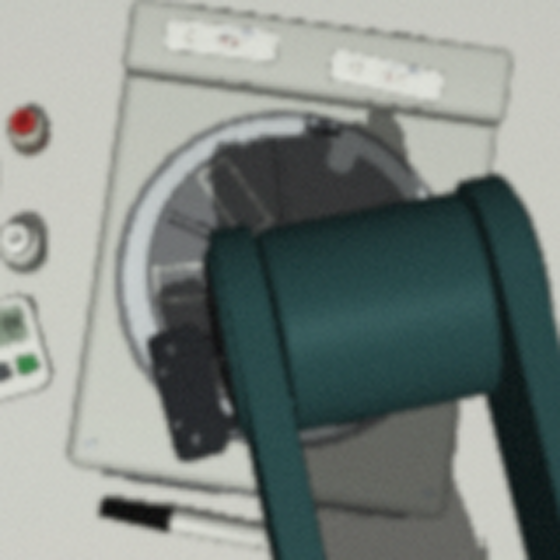

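```bash
python3 - <<'E'
from h import *
im=cv2.imread("pics/d.png")[135:180,300:350]
im=cv2.convertScaleAbs(im,alpha=1.6,beta=20)
cv2.imwrite("pics/dzz.png",cv2.resize(im,None,fx=12,fy=12,interpolation=cv2.INTER_CUBIC))
E
```

```text
(no output)
```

View pics/dzz.png

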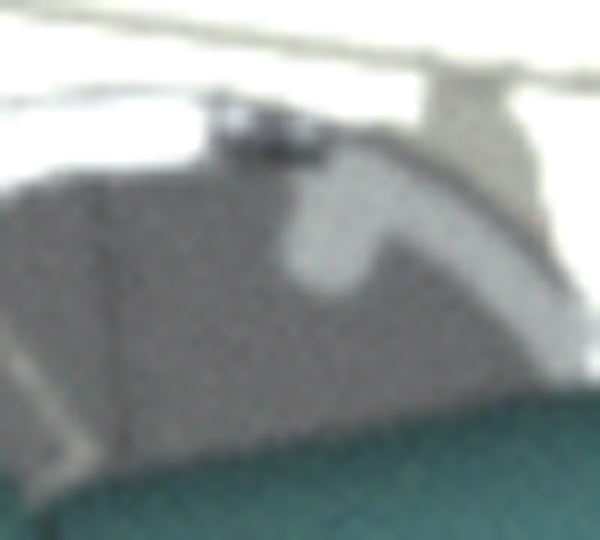

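```bash
python3 - <<'E'
from h import *
f=lambda a:np.array([a])/12+np.array([300,135])-.46
c=np.array([.5577,.1685])
for n,a,z in(("blk",(272,140),.059),("blkL",(217,130),.056),("blkR",(330,150),.056),("nin",(328,292),.061),("nmouthL",(308,175),.061),("nmouthR",(394,226),.061),("nmid",(340,245),.061),("rib",(104,180),.0765),("rib2",(116,450),.0765)):
    v=ray("top",f(a),z)[0,:2]-c;print(n,v.round(4),np.degrees(np.arctan2(v[1],v[0])).round(1),np.hypot(*v).round(4))
E
```

```text
blk [ 0.0904 -0.0235] -14.6 0.0934
blkL [ 0.0929 -0.014 ] -8.5 0.094
blkR [ 0.0891 -0.034 ] -20.9 0.0954
nin [ 0.0625 -0.0329] -27.7 0.0707
nmouthL [ 0.0836 -0.0296] -19.5 0.0887
nmouthR [ 0.0743 -0.0447] -31.0 0.0867
nmid [ 0.071  -0.0351] -26.3 0.0792
rib [0.0796 0.0073] 5.2 0.0799
rib2 [0.032  0.0057] 10.0 0.0325
```

Request:
step_arm(
  commands=[
    {"xyz":[0.0007,-0.0028,0],"twist":[0,0,2.8]},
    {"xyz":[0.0017,-0.0056,0],"twist":[0,0,5.6]},
    {"xyz":[0.0028,-0.0084,0],"twist":[0,0,8.4]},
    {"xyz":[0.004,-0.0111,0],"twist":[0,0,11.2]},
    {"xyz":[0.004,-0.0111,0],"twist":[0,0,11.2]},
  ],
)

```text
time: 6.17
tool_pos: [0.5024, 0.1433, 0.0757]
ee_rot: [-1.571, 0.0, 2.02]
wrist_force: [-0.1, 0.5, -0.1]
width: 0.0182
```

```bash
python3 look.py e; python3 - <<'E'
from h import *
im=cv2.imread("pics/e.png")[135:180,300:350]
im=cv2.convertScaleAbs(im,alpha=1.6,beta=20)
cv2.imwrite("pics/ezz.png",cv2.resize(im,None,fx=12,fy=12,interpolation=cv2.INTER_CUBIC))
E
```

```text
6.2167 [0.50231686 0.14347075 0.07571846] [-1.57130749e+00 -3.20449924e-05  2.01875882e+00] -1.849247984120332 [0.34781991 0.06119171 0.14659438] 0.017639850981212003
```

View pics/ezz.png

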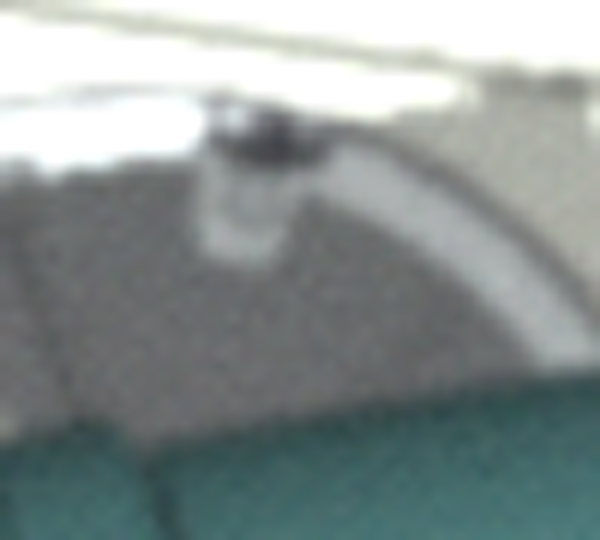

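```bash
python3 - <<'E'
from h import *
im=cv2.imread("pics/e.png")[140:162,310:332]
im=np.clip((im.astype(float)-80)*2.2,0,255).astype(np.uint8)
cv2.imwrite("pics/e4.png",cv2.resize(im,None,fx=26,fy=26,interpolation=cv2.INTER_CUBIC))
c=np.array([.5577,.1685])
for ang in(-12,-13,-14,-15,-16):
    a=np.radians(ang);u=np.array([np.cos(a),np.sin(a)])
    P=np.array([[*(c+.084*u),.0545],[*(c+.075*u),.061],[*(c+.092*u),.059]])
    print(ang,((proj("top",P)+.5-[310,140])*26).round(0).tolist())
E
```

```text
-12 [[254.0, 285.0], [238.0, 374.0], [277.0, 179.0]]
-13 [[272.0, 289.0], [254.0, 378.0], [296.0, 183.0]]
-14 [[289.0, 293.0], [269.0, 381.0], [316.0, 188.0]]
-15 [[306.0, 297.0], [285.0, 385.0], [335.0, 192.0]]
-16 [[323.0, 301.0], [301.0, 389.0], [354.0, 197.0]]
```

View pics/e4.png

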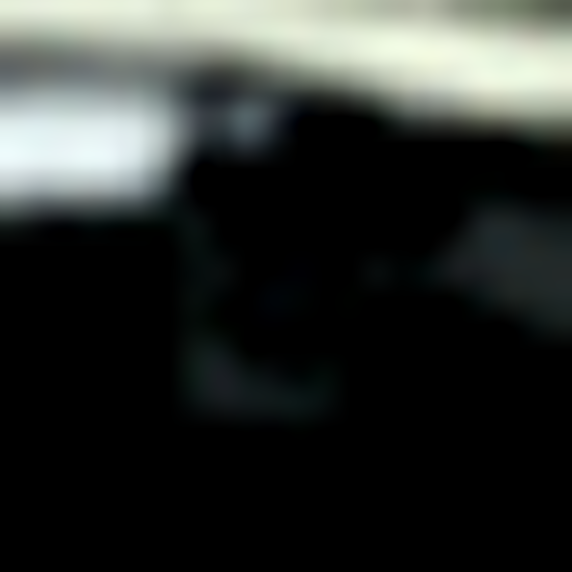

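```bash
python3 - <<'E'
from h import *
im=cv2.imread("pics/e.png")[140:162,310:332]
print(im[:,:,1][6:18])
im=np.clip((im.astype(float)-30)*2.8,0,255).astype(np.uint8)
cv2.imwrite("pics/e5.png",cv2.resize(im,None,fx=26,fy=26,interpolation=cv2.INTER_CUBIC))
E
```

```text
[[186 183 184 185 181 165 129  81  64  66  57  46  38  36  49  59  58  62
   66  69  68  69]
 [152 144 145 144 141 130 102  79  62  50  40  36  33  30  38  46  49  65
   83  83  79  76]
 [101  93  89  93  90  89  86  87  76  59  51  42  39  39  46  48  60  77
   93  96  92  90]
 [ 67  62  61  63  61  64  73  87  82  73  67  65  64  62  71  73  80  89
   97  99  98  97]
 [ 54  54  56  55  54  57  73  85  86  78  78  80  75  79  85  82  86  92
   94  98  99  99]
 [ 53  58  54  55  53  60  74  86  82  77  82  82  78  81  78  70  69  81
   88  94  96  98]
 [ 55  54  53  52  55  61  75  85  82  77  80  80  77  75  72  59  59  65
   71  80  87  92]
 [ 56  55  52  54  55  62  77  90  90  81  77  78  77  74  62  57  54  58
   58  61  67  79]
 [ 55  54  54  54  53  62  71  92  94  90  86  83  85  78  60  55  56  55
   56  56  56  59]
 [ 54  57  55  54  56  57  68  87  91  91  91  90  86  68  60  54  58  52
   55  55  54  55]
 [ 55  54  54  55  57  54  61  70  77  81  80  82  73  64  55  55  56  56
   52  55  54  55]
 [ 54  54  54  55  53  57  57  56  59  61  66  66  63  54  51  56  55  55
   57  55  54  56]]
```

View pics/e5.png

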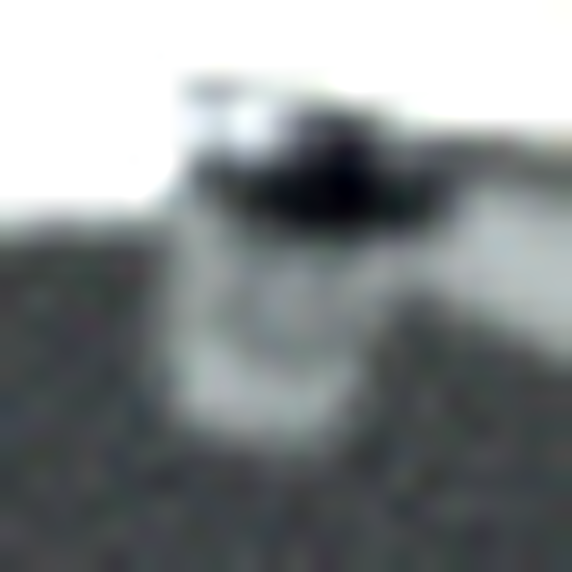

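Request:
step_arm(
  commands=[
    {"xyz":[-0.0012,0.0028,0],"twist":[0,0,0]},
    {"xyz":[-0.0012,0.0028,0.0],"twist":[0,0,0]},
    {"xyz":[-0.0012,0.0028,0.01],"twist":[0,0,0]},
    {"xyz":[-0.0012,0.0028,0.025],"twist":[0,0,0]},
    {"xyz":[-0.0012,0.0028,0.04],"twist":[0,0,0]},
    {"xyz":[0.0,0.003,0.05],"twist":[0,0,0]},
    {"xyz":[0.015,0.01,0.05],"twist":[0,0,-5]},
    {"xyz":[0.03,0.016,0.05],"twist":[0,0,-10]},
    {"xyz":[0.045,0.022,0.05],"twist":[0,0,-15]},
    {"xyz":[0.055,0.0258,0.05],"twist":[0,0,-20]},
    {"xyz":[0.055,0.0258,0.05],"twist":[0,0,-20]},
    {"xyz":[0.055,0.0258,0.05],"twist":[0,0,-20]},
  ],
  fingers=206,
)

```text
time: 7.22
tool_pos: [0.5571, 0.1693, 0.1256]
ee_rot: [-1.57, 0.0, 1.674]
wrist_force: [-0.7, -0.4, 0.4]
width: 0.018
```

Request:
step_arm(
  commands=[
    {"xyz":[0,0,0],"twist":[0,0,0]},
    {"xyz":[0,0,0],"twist":[0,0,0]},
    {"xyz":[0,0,0],"twist":[0,0,0]},
  ],
  fingers=255,
)

```text
time: 7.47
tool_pos: [0.5565, 0.169, 0.1257]
ee_rot: [-1.571, -0.0, 1.673]
wrist_force: [0.3, 0.3, -0.9]
width: 0.002
```

```bash
python3 look.py f s
```

```text
7.5667 [0.55673711 0.1690624  0.12574011] [-1.57099900e+00 -7.34759860e-05  1.67254545e+00] -1.47519438900286 [-0.46591933  0.27048807  0.99039383] 0.0003232278671383888
```

View pics/fsz.png

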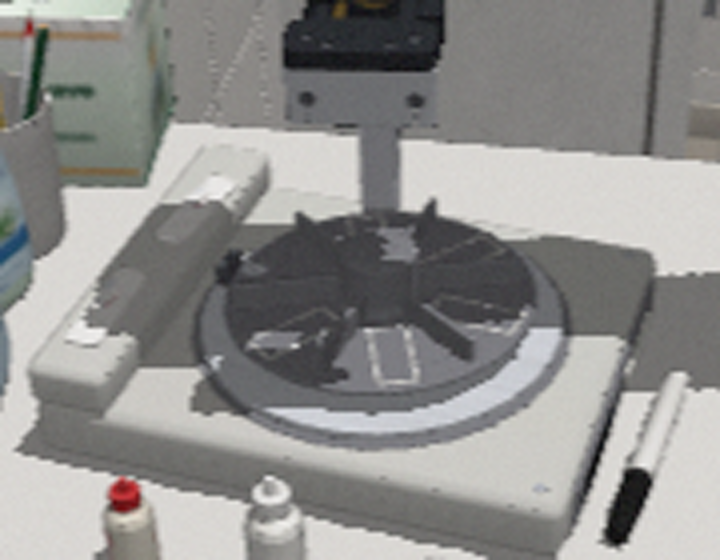

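View pics/fz.png

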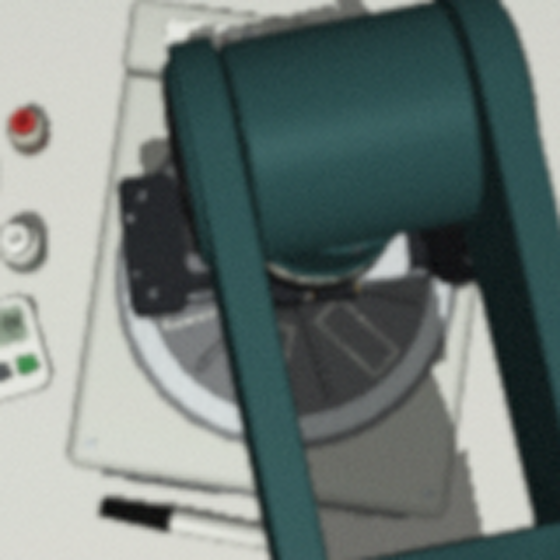

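Request:
step_arm(
  commands=[
    {"xyz":[0,0,-0.008],"twist":[0,0,0]},
    {"xyz":[0,0,-0.016],"twist":[0,0,0]},
    {"xyz":[0,0,-0.02],"twist":[0,0,0]},
    {"xyz":[0,0,-0.022],"twist":[0,0,0]},
    {"xyz":[0,0,-0.023],"twist":[0,0,0]},
    {"xyz":[0,0,-0.024],"twist":[0,0,0]},
    {"xyz":[0,0,-0.025],"twist":[0,0,0]},
    {"xyz":[0,0,-0.026],"twist":[0,0,0]},
  ],
)

```text
time: 8.23
tool_pos: [0.5573, 0.1693, 0.1001]
ee_rot: [-1.572, -0.0, 1.672]
wrist_force: [-1.0, 0.4, 4.6]
width: 0.0006
```

Contact at about the expected height. Press on.

Request:
step_arm(
  commands=[
    {"xyz":[0,0,-0.001],"twist":[0,0,0]},
    {"xyz":[0,0,-0.002],"twist":[0,0,0]},
    {"xyz":[0,0,-0.003],"twist":[0,0,0]},
    {"xyz":[0,0,-0.004],"twist":[0,0,0]},
  ],
)

```text
time: 8.57
tool_pos: [0.5581, 0.17, 0.0994]
ee_rot: [-1.575, -0.001, 1.672]
wrist_force: [-3.7, 0.6, 14.1]
width: 0.0003
```

Request:
step_arm(
  commands=[
    {"xyz":[0,0,-0.001],"twist":[0,0,0]},
    {"xyz":[0,0,-0.002],"twist":[0,0,0]},
  ],
)

```text
time: 8.73
tool_pos: [0.5586, 0.1701, 0.0974]
ee_rot: [-1.576, -0.002, 1.673]
wrist_force: [-2.8, 0.3, 5.2]
width: 0.0003
```

Request:
step_arm(
  commands=[
    {"xyz":[0,0,-0.001],"twist":[0,0,0]},
    {"xyz":[0,0,-0.002],"twist":[0,0,0]},
    {"xyz":[0,0,-0.003],"twist":[0,0,0]},
  ],
)

```text
time: 8.98
tool_pos: [0.557, 0.1692, 0.0902]
ee_rot: [-1.571, 0.0, 1.672]
wrist_force: [-1.1, 0.0, 10.6]
width: 0.0001
```

```bash
python3 look.py g s
```

```text
9.0833 [0.5570101  0.16912403 0.09032701] [-1.57048997e+00  1.85336442e-05  1.67215013e+00] -1.4747604287096385 [-0.17506117 -0.62959942  1.2989205 ] 0.0006044763931956704
```

View pics/gsz.png

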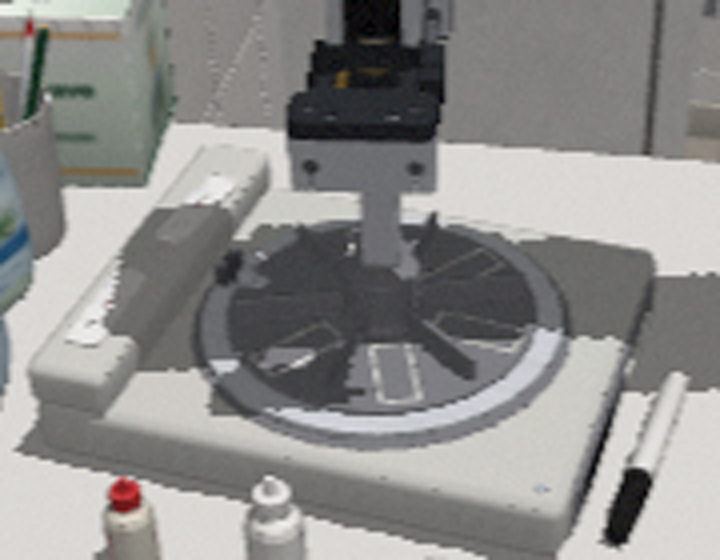

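Request:
step_arm(
  commands=[
    {"xyz":[0,0,-0.001],"twist":[0,0,0]},
    {"xyz":[0,0,-0.002],"twist":[0,0,0]},
    {"xyz":[0,0,-0.003],"twist":[0,0,0]},
  ],
)

```text
time: 9.33
tool_pos: [0.5571, 0.1692, 0.0902]
ee_rot: [-1.572, 0.0, 1.672]
wrist_force: [-6.4, -1.1, 16.4]
width: 0.0003
```

Solid stop. Raise and swing back towards the robot to look.

Request:
step_arm(
  commands=[
    {"xyz":[0,0,0.003],"twist":[0,0,0]},
    {"xyz":[0,0,0.012],"twist":[0,0,0]},
    {"xyz":[0,0,0.03],"twist":[0,0,0]},
    {"xyz":[0,0,0.06],"twist":[0,0,0]},
    {"xyz":[0,0,0.09],"twist":[0,0,0]},
    {"xyz":[0,0,0.12],"twist":[0,0,0]},
    {"xyz":[-0.03,0,0.13],"twist":[0,0,0]},
    {"xyz":[-0.06,0,0.13],"twist":[0,0,0]},
    {"xyz":[-0.09,0,0.13],"twist":[0,0,0]},
    {"xyz":[-0.12,0,0.13],"twist":[0,0,0]},
    {"xyz":[-0.15,0,0.13],"twist":[0,0,0]},
    {"xyz":[-0.18,0,0.13],"twist":[0,0,0]},
  ],
)

```text
time: 10.33
tool_pos: [0.3756, 0.169, 0.2172]
ee_rot: [-1.57, -0.0, 1.672]
wrist_force: [-0.5, 0.3, 0.6]
width: 0.0005
```

Request:
step_arm(
  commands=[
    {"xyz":[-0.02,0.03,0],"twist":[0,0,0]},
    {"xyz":[-0.04,0.06,0],"twist":[0,0,0]},
    {"xyz":[-0.06,0.09,0],"twist":[0,0,0]},
    {"xyz":[-0.08,0.12,0],"twist":[0,0,0]},
    {"xyz":[-0.1,0.15,0],"twist":[0,0,0]},
    {"xyz":[-0.12,0.18,0],"twist":[0,0,0]},
    {"xyz":[-0.13,0.21,0],"twist":[0,0,0]},
    {"xyz":[-0.13,0.24,0],"twist":[0,0,0]},
    {"xyz":[-0.13,0.24,0],"twist":[0,0,0]},
  ],
)

```text
time: 11.08
tool_pos: [0.2459, 0.4129, 0.2164]
ee_rot: [-1.569, -0.001, 1.677]
wrist_force: [0.0, -0.8, -0.2]
width: 0.0006
```

```bash
python3 look.py i s
```

```text
11.1833 [0.24667828 0.40944214 0.21674997] [-1.56961906  0.00180875  1.67392636] -0.7638105948301319 [ 0.1788895   0.46061527 -0.34855748] 0.0004341383541061017
```

View pics/isz.png

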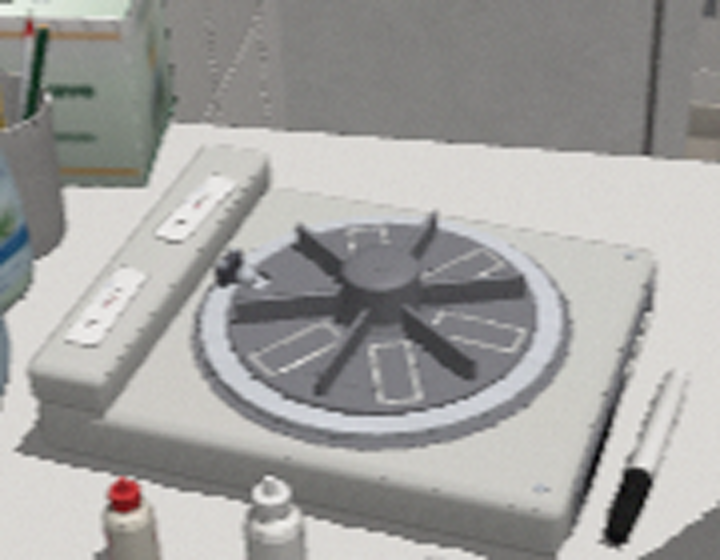

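View pics/iz.png

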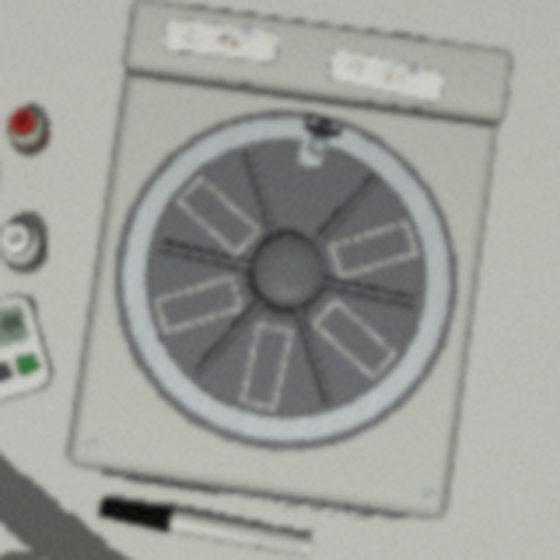

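```bash
python3 - <<'E'
from h import *
im,d=robot.snapshot("top");n="top";H,W=d.shape;yy,xx=np.mgrid[:H,:W];c=robot.camera_info(n)
X=(np.stack([(xx-c["cx"])/c["fx"]*d,(yy-c["cy"])/c["fy"]*d,d],-1)-c["t"])@c["R"]
r=np.hypot(X[...,0]-.5577,X[...,1]-.1685)
def fit(m):
    P=X[m];A=np.c_[P[:,0]-.5577,P[:,1]-.1685,np.ones(len(P))]
    for _ in range(4):
        s=np.linalg.lstsq(A,P[:,2],rcond=None)[0];e=abs(A@s-P[:,2]);k=e<.003;A,P=A[k],P[k]
    return s.round(4),len(P)
print("disc",fit((r>.03)&(r<.078)&(X[...,2]<.062)),"ring",fit((r>.09)&(r<.098)),"hub",np.median(X[r<.014][:,2]))
robot.close_job()
E
```

```text
disc (array([0.    , 0.0002, 0.0495]), 2884) ring (array([ 0.003 , -0.0002,  0.0453]), 879) hub 0.08147773425413249
the job is handed in; nothing more can be done
```

The carousel is seated flat on the drive plate with its notch over the drive pin, and I handed the job in after about 11 s of the 54 s allowed.

- **Turning:** I put the slightly open fingers around one rib without gripping it and pushed the carousel round by about 85°. The camera showed the notch within about 1–1.5° of the pin.
- **Pressing:** With closed fingertips I pressed on the middle of the hub. The force rose to about 14 N, dropped as it snapped over the balls, then met a firm stop about 10–11 mm lower. I then raised the hand and moved it clear.

The last checks, from the depth camera and the final pictures:

| Check | Result |
|---|---|
| Disc top height | 49.5 mm (50 mm expected when seated) |
| Hub top height | 81.5 mm (82.5 mm expected) |
| Disc tilt | below 0.001 rad |
| Pin | visible inside the notch |
| Things around the reader | those in view (cassettes, bottles, marker) look unmoved, though not measured; the timer was only partly in view and the petri dish not at all |
| Wrist force with the hand clear | sensor noise only |

The hub centre read from the two cameras' pixels differed by about 5 mm sideways. I used the fitted plate circle instead, where the two cameras agreed within 2 mm. No check failed.

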